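# Press the cutting dies home in their foam case

### The job

The punching is done: take the L-shaped and the T-shaped cutting die off the wooden block and put each into its matching cutout in the foam case. They are a tight fit, so press each one down - no dropping it in - until it sits level and fully home on the yellow floor, let go, and leave the thread spool, the punch tin, the white pot and the mallet where they stand.

Things in the scene. Friction and masses are not known exactly. Their poses are not given: they have to be found in the camera images.
- l_grip (a point): L-shaped cutting die: handle centre, 39 mm above the die's underside, 23 mm above the steel's top face and 23 mm below the handle's top. Light-wood handle upright on the plate: 44 mm long (along the die's x), 16 mm wide (along y), 46 mm high. The die starts lying on the block.
- t_grip (a point): T-shaped cutting die: handle centre, 39 mm above the die's underside, 23 mm above the steel's top face and 23 mm below the handle's top. Light-wood handle upright on the plate: 44 mm long (along the die's x), 16 mm wide (along y), 46 mm high. The die starts lying on the block.
- l_die: the L die as a whole (0.25 kg): bright-steel plate 16 mm thick, lower edges bevelled (2.5 mm in over the lowest 4 mm), wooden handle on top, 62 mm high in all. Origin on its underside, under the handle's centre; x along the handle, z up. Seen from above, long arm x -37 to 53, y -24 to 10 mm, short arm x -37 to -3, y -24 to 46 mm.
- t_die: the T die as a whole (0.25 kg): bright-steel plate 16 mm thick, lower edges bevelled (2.5 mm in over the lowest 4 mm), wooden handle on top, 62 mm high in all. Origin on its underside, under the handle's centre; x along the handle, z up. Seen from above, cross bar x -32 to 2, y -45 to 45 mm, stem x -32 to 52, y -17 to 17 mm.
- l_home (a point): where the handle's centre of the L die lies when that die is fully home in its cutout: 25 mm above the foam's top face. Its axes are then those of the die (x along the handle, z up), so the die goes in one way round only.
- t_home (a point): where the handle's centre of the T die lies when that die is fully home in its cutout: 25 mm above the foam's top face. Its axes are then those of the die (x along the handle, z up), so the die goes in one way round only.
- l_foam: dark grey foam 124 x 124 x 20 mm, top 25 mm above bench, with the L cutout (die outline + 2 mm all round, 14 deep, yellow floor). Origin: centre of underside, from which the home point lies at x -8, y -11, z 45 mm. Springy wall ribs reach 1 mm further in than the die's sides: a die laid in hangs about 6 mm too high; a downward push of 6 to 12 N seats it, and it stays.
- t_foam: dark grey foam 124 x 124 x 20 mm, top 25 mm above bench, with the T cutout (die outline + 2 mm all round, 14 deep, yellow floor). Origin: centre of underside, from which the home point lies at x -10, y 0, z 45 mm. Springy wall ribs reach 1 mm further in than the die's sides: a die laid in hangs about 6 mm too high; a downward push of 6 to 12 N seats it, and it stays.
- case: low open wooden case 136 x 266 x 23 mm, fixed; the two foam squares lie side by side in it along its y, in either order, their top face 25 mm above the bench. Origin: centre of its underside
- block: heavy light-wood punching block 220 x 260 x 70 mm (x, y, z), fixed; its top is 70 mm above the bench. Origin: centre of its underside
- spool: blue thread spool, 48 mm across, 50 mm high, standing; a bystander. Origin: centre of its underside
- punch_tin: round metal tin, 68 mm across, with seven dark steel punches standing in a hexagonal cluster, about 105 mm high; a bystander. Origin: centre of its underside
- pot: white plastic pot with a lid, 80 mm across, 85 mm high; a bystander. Origin: centre of its underside
- mallet: mallet lying on the bench: head 60 mm thick, 100 mm long, handle 200 mm; a bystander. Origin: at bench level under the joint of head and handle

How it is judged:
By the outcome, as a careful person would: the job done as asked, in the order asked, and still so for the second after the job is handed in, with the robot touching nothing.
It also fails if it takes over 59 s, if anything falls off the work surface, if the arm or the gripper's body presses on something with over 40 N, if the wrist force passes 120 N, or if a joint passes its speed limit or range.

### The arm

A 6-joint arm with a two-finger parallel gripper is mounted at the origin on the work surface. World frame = base frame: x ahead of the robot, y to its left, z up, the work surface at z = 0. Lengths are in m, angles in rad, forces in N, time in s.
With the tool pointing down it reaches from about 0.35 to 0.85 m from the base axis. Payload 8.1 kg.
Tool frame: the origin (TCP) lies at the very end of the fingers, on their centre line; the grasp point (between the pads) lies 19 mm behind it; z points along the fingers, y is the direction in which the jaws open and shut (so a half turn about z gives the same grasp; the last joint's range is limited). The gripper opens to 93 mm and grips with 3 to 60 N. Pads are 15 mm wide; open, the fingers measure 128 mm over their backs; the gripper's body (75 mm by 188 mm) begins 65 mm behind the grasp point.
Start: joints at [1.065, 0.13, 1.488, -0, 1.523, -0.085], TCP at [0.245, 0.548, 0.219] pointing down, gripper open.
Joint ranges: [-2.96, 2.96], [-0.89, 2.26], [0.02, 2.5], [-1.34, 4.48], [0, 2.73], [-2.66, 2.66]. Speed limits (rad/s): [2.39, 2.39, 2.79, 3.14, 3.14, 3.14].

### API

Orientations are given as a rotation vector (axis times angle).
In Python, from plant import robot gives the robot as it stands.
- The arm moves only by the tool jog_arm, never from a script. Its argument "commands" is a list of rows, each a list of 3 entries, a list of its own where there are three numbers: the shift along the world's x, y, z scaled (see below), then the turn, a rotation vector about the world's x, y, z scaled (see below), then the closure, from -1 (fully open) to 1 (shut), so that 0 is half open. In form: [[[tx, ty, tz], [ax, ay, az], hand], ...]. A call has 1 to 10 rows; each row is the pose to reach, as a shift and turn from the pose measured when the call began, turning the shorter way round; what a row does not reach only later rows make up. The controller multiplies each number of a shift by 0.6 m and each number of a turn by 2 pi rad. A row lasts 1/8 s, in which the tool goes at most 62.5 mm and 10.7 degrees, less where a joint would pass 70% of its speed; a pose out of reach is approached as far as the arm can. A call with a number of a shift or a turn outside -1 to 1 is refused whole. A call with a gripper value outside its range is refused whole. The fingers move at their own pace and stop on an object; "newtons" is the grip in N (left out, the last holds). Time passes only in rows, so rows that repeat a pose let the fingers close. It gives the time, the measured TCP pose, the force and the opening at its end, in the units of the state.
- robot.read_state(): the state, without advancing time (a new reading comes with each control period).
- robot.read_camera(name): name is "scene" or "top" or "wrist"; returns a dict with "pixels" (384x512x3 uint8, red, green, blue), "fovy" (degrees; the focal length in pixels is half the picture's height over the tangent of half this angle, whatever the lens; pixels are square), "cx", "cy" (the principal point, pixels), "rvec" (rotation vector, rad) and "tvec" (3), from world to camera coordinates, as OpenCV has them; the wrist camera has in their place "tool_from_camera" (4x4, takes a point from camera to tool coordinates, whose origin is the TCP and whose axes are the flange's). Camera axes: x right, y down, z forward; pixel columns grow to the right and rows downward; lengths in m; the calibration is good to about 2 mm. A picture is of the moment at which its call begins: read the wrist's pose just before it. There is no depth.
- robot.close_job(): hands the job in, once; it reports no verdict.
Trained networks look in the newest picture that a camera, given by its name, has taken for a name from the list of things; names that differ only in an ending like _2 or _b are one class to them, and where a whole thing is asked for, a point or a joint stands for the part that bears it (a point fixed in the world has none). Each returns a list of dicts, best first, with "p" (0 to 1); they miss things now and then, are a little off and sometimes report something else, mostly with a low value. They report only what shows in the picture. A call takes as long as a camera call.
- robot.trace(camera, name): "pixels" (384x512 bool, what is visible of it) and "uv" ([column, row] in pixels, amid what is visible of it).
The state is a dict: "t": time; "q": joint angles; "dq": joint speeds; "joint_torque": joint torques, N m; "tool_pos": TCP position; "orientation": TCP orientation; "force": force on the tool from outside, world axes, zero at the start; "wrist_torque": the same for the moment, N m; "opening": finger opening in m.
Only numpy, scipy, OpenCV 4.12 (cv2) and the standard library are available. Lean on these libraries where they do the work, as an engineer would, in place of code of your own. Each camera call takes 0.05 s, during which the arm holds its last target.

## Working session

There is one attempt and no reset: what is moved stays moved. The work goes in short steps, Python scripts to look and compute and a tool call to move; the robot and the scene stay as the last step left them, time stands still between calls to the robot, and variables do not carry over. Pictures are saved under pics/ and viewed, and the job is handed in when it is done.

Besides the shell and the picture viewer there is one more tool, called after ">>>" as a command line: name --argument value ..., lists and objects as JSON in quotes. jog_arm: Moves the arm, as the interface text tells. Shifts and turns lie within -1 to 1; 1 stands for 0.6 m of shift or 2 pi rad of turn. Its arguments: {"type":"object","properties":{"commands":{"type":"array"},"newtons":{"type":"number"}},"required":["commands"]}

```bash
mkdir -p pics; ls; python3 - <<'E'
from plant import robot
import cv2,numpy as np
for n in ("scene","top","wrist"):
    s=robot.read_state()
    c=robot.read_camera(n)
    cv2.imwrite(f"pics/{n}0.png",c["pixels"][:,:,::-1])
    print(n,{k:v for k,v in c.items() if k!="pixels"})
print(s)
E
```

```text
pics
scene {'fovy': 51.370502887066635, 'cx': 252.47829705863572, 'cy': 201.22508576573154, 'rvec': array([ 1.99424166,  1.31611645, -0.58270836]), 'tvec': array([-0.23670353, -0.30363891,  1.45778325])}
top {'fovy': 43.26017404132015, 'cx': 255.41652425015113, 'cy': 191.03621661829987, 'rvec': array([ 2.18405677, -2.20612311,  0.09427664]), 'tvec': array([-7.06007171e-04,  6.38766046e-01,  1.31142503e+00])}
wrist {'fovy': 63.582277092989685, 'cx': 252.80234499756847, 'cy': 193.82897741943182, 'tool_from_camera': array([[ 4.57717337e-04, -9.65769925e-01, -2.59399774e-01,
         7.08560743e-02],
       [ 9.99999836e-01,  3.53066002e-04,  4.50026358e-04,
         6.92208248e-04],
       [-3.43036681e-04, -2.59399938e-01,  9.65769928e-01,
        -1.67225719e-01],
       [ 0.00000000e+00,  0.00000000e+00,  0.00000000e+00,
         1.00000000e+00]])}
{'t': 0.1, 'q': array([ 1.06460932e+00,  1.31086324e-01,  1.48915943e+00, -2.59020942e-05,
        1.52301196e+00, -8.53883032e-02]), 'dq': array([-0.00028068, -0.00111257, -0.00270807,  0.00028133, -0.00233893,
       -0.00066251]), 'joint_torque': array([ 1.58926210e-03, -5.61336637e+01, -4.93098056e+01,  7.71327666e-02,
        2.89715681e-02, -5.86167607e-05]), 'tool_pos': array([0.24482544, 0.54721396, 0.21769796]), 'orientation': array([-6.56024728e-01, -3.07186194e+00,  2.51337252e-03]), 'force': array([-0.03500874,  0.12450913, -0.24920342]), 'wrist_torque': array([ 0.00542747,  0.01031211, -0.051094  ]), 'opening': 0.09279167673013955}
```

View pics/top0.png

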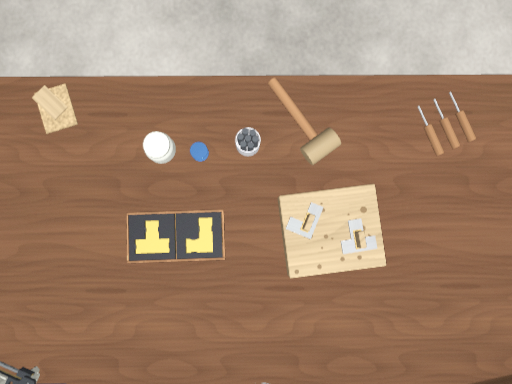

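View pics/scene0.png

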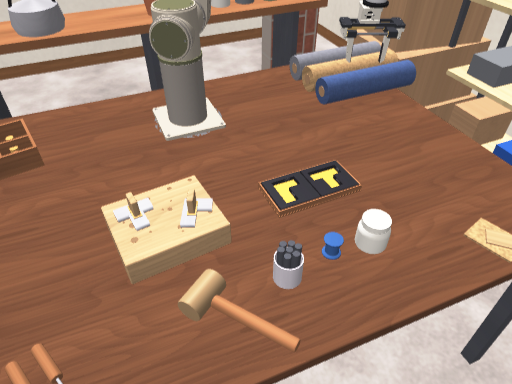

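View pics/wrist0.png

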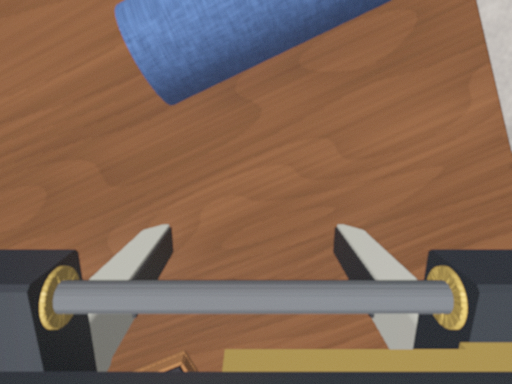

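```bash
cat > h.py <<'E'
from plant import robot
import cv2,numpy as np
from scipy.spatial.transform import Rotation as R
from scipy.optimize import minimize
def cam(name):
    s=robot.read_state(); c=robot.read_camera(name)
    f=192/np.tan(np.radians(c["fovy"])/2)
    K=np.array([[f,0,c["cx"]],[0,f,c["cy"]],[0,0,1]])
    if name=="wrist":
        T=np.eye(4);T[:3,:3]=R.from_rotvec(s["orientation"]).as_matrix();T[:3,3]=s["tool_pos"]
        M=np.linalg.inv(T@c["tool_from_camera"])
    else:
        M=np.eye(4);M[:3,:3]=R.from_rotvec(c["rvec"]).as_matrix();M[:3,3]=c["tvec"]
    return dict(K=K,M=M,img=c["pixels"],s=s)
def proj(c,P):
    P=np.atleast_2d(P)@c["M"][:3,:3].T+c["M"][:3,3]
    u=P@c["K"].T; return u[:,:2]/u[:,2:]
def back(c,uv,z):
    uv=np.atleast_2d(uv); d=np.c_[uv,np.ones(len(uv))]@np.linalg.inv(c["K"]).T@c["M"][:3,:3]
    o=-c["M"][:3,:3].T@c["M"][:3,3]
    return o+d*((z-o[2])/d[:,2])[:,None]
L=np.array([[-37,-24],[53,-24],[53,10],[-3,10],[-3,46],[-37,46]])/1e3
T=np.array([[-32,-45],[2,-45],[2,-17],[52,-17],[52,17],[2,17],[2,45],[-32,45]])/1e3
H=np.array([[-22,-8],[22,-8],[22,8],[-22,8]])/1e3
def offs(poly,d):  # outward offset of ccw rectilinear polygon
    n=len(poly);o=[]
    for i in range(n):
        a=poly[i]-poly[i-1];b=poly[(i+1)%n]-poly[i]
        a=a/np.linalg.norm(a);b=b/np.linalg.norm(b)
        na=np.array([a[1],-a[0]]);nb=np.array([b[1],-b[0]])
        o.append(poly[i]+d*(na+nb))
    return np.array(o)
def w(poly,z,p):
    c,s=np.cos(p[2]),np.sin(p[2])
    return np.c_[poly@np.array([[c,s],[-s,c]])+p[:2],np.full(len(poly),z)]
def show(c,polys,fn,box=None,k=1):
    im=cv2.resize(c["img"][:,:,::-1],None,fx=k,fy=k,interpolation=cv2.INTER_CUBIC)
    for P,col in polys:
        cv2.polylines(im,[np.round((proj(c,P)+.5)*k*16-8).astype(int)],True,col,1,cv2.LINE_AA,4)
    if box: u0,v0,u1,v1=[int(b*k) for b in box]; im=im[v0:v1,u0:u1]
    cv2.imwrite(fn,im)
E
python3 - <<'E'
from h import *
c=cam("top")
print("cam pos",-c["M"][:3,:3].T@c["M"][:3,3])
for n in ("l_die","t_die","l_foam","t_foam","case","l_grip","t_grip","spool","punch_tin","pot","mallet","block","l_home","t_home"):
    r=robot.trace("top",n)
    print(n,[(round(x["p"],2),np.round(x["uv"],1),x["pixels"].sum()) for x in r][:3], [np.round(back(c,x["uv"],.07 if n[1:] in("_die","_grip") else .02)[0][:2],3) for x in r][:1])
show(c,[],"pics/top1.png",(110,170,400,290),2.7)
E
```

```text
cam pos [0.5479308  0.01679546 1.35179433]
l_die [(0.73, array([308.7, 220.6]), np.int64(593)), (0.22, array([332.5, 231.1]), np.int64(6877))] [array([ 0.556, -0.147])]
t_die [(0.92, array([354. , 238.9]), np.int64(712))] [array([ 0.506, -0.266])]
l_foam [(0.86, array([197. , 237.8]), np.int64(2139))] [array([0.512, 0.154])]
t_foam [(0.69, array([152.6, 238.9]), np.int64(2149))] [array([0.511, 0.275])]
case [(0.91, array([174.5, 214.7]), np.int64(609)), (0.66, array([306.6, 222.2]), np.int64(637))] [array([0.576, 0.215])]
l_grip [(0.94, array([309.1, 221.3]), np.int64(673))] [array([ 0.554, -0.148])]
t_grip [(0.6, array([354.7, 240.6]), np.int64(693))] [array([ 0.502, -0.267])]
spool [(0.62, array([355.3, 241.5]), np.int64(753)), (0.53, array([199.5, 149.8]), np.int64(282)), (0.45, array([153.2, 234.5]), np.int64(2118))] [array([ 0.497, -0.28 ])]
punch_tin [(0.88, array([248.6, 140.9]), np.int64(518)), (0.37, array([156.8, 147.9]), np.int64(808))] [array([0.779, 0.01 ])]
pot [(0.56, array([159.7, 146.8]), np.int64(781)), (0.56, array([307.9, 221.9]), np.int64(692)), (0.45, array([249.2, 145.2]), np.int64(592))] [array([0.764, 0.256])]
mallet [(0.85, array([310.1, 133.3]), np.int64(1651))] [array([ 0.799, -0.161])]
block [(0.78, array([328.3, 227.3]), np.int64(6961)), (0.51, array([355.5, 242.5]), np.int64(711))] [array([ 0.537, -0.207])]
l_home [(0.92, array([199., 235.]), np.int64(1981))] [array([0.52 , 0.148])]
t_home [(0.67, array([196. , 234.5]), np.int64(2105)), (0.6, array([152.9, 236.3]), np.int64(2154))] [array([0.521, 0.157])]
```

View pics/top1.png

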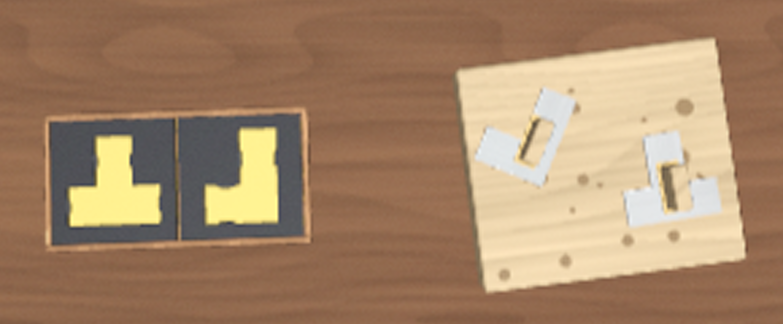

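>>> jog_arm --commands '[[[0.52,-0.55,0.04],[0,0,0.072],-1],[[0.52,-0.55,0.04],[0,0,0.072],-1],[[0.52,-0.55,0.04],[0,0,0.072],-1],[[0.52,-0.55,0.04],[0,0,0.072],-1],[[0.52,-0.55,0.04],[0,0,0.072],-1],[[0.52,-0.55,0.04],[0,0,0.072],-1],[[0.52,-0.55,0.04],[0,0,0.072],-1],[[0.52,-0.55,0.04],[0,0,0.072],-1],[[0.52,-0.55,0.04],[0,0,0.072],-1],[[0.52,-0.55,0.04],[0,0,0.072],-1]]'

```text
t: 2.15
tool_pos: [0.5566, 0.2182, 0.2425]
orientation: [0.05, -3.141, -0.001]
force: [-0.1, 0.8, -1.0]
opening: 0.0932
```

```bash
python3 - <<'E'
from h import *
import pickle
c=cam("wrist")
print(c["s"]["t"],c["s"]["tool_pos"],c["s"]["orientation"],c["s"]["dq"].round(3))
pickle.dump(c,open("w1.pkl","wb"))
show(c,[],"pics/w1.png",k=1.5)
E
```

```text
2.15 [0.55656788 0.21824425 0.24247943] [ 4.99651667e-02 -3.14063562e+00 -5.18003758e-04] [ 0.019 -0.007  0.008 -0.001 -0.001 -0.002]
```

View pics/w1.png

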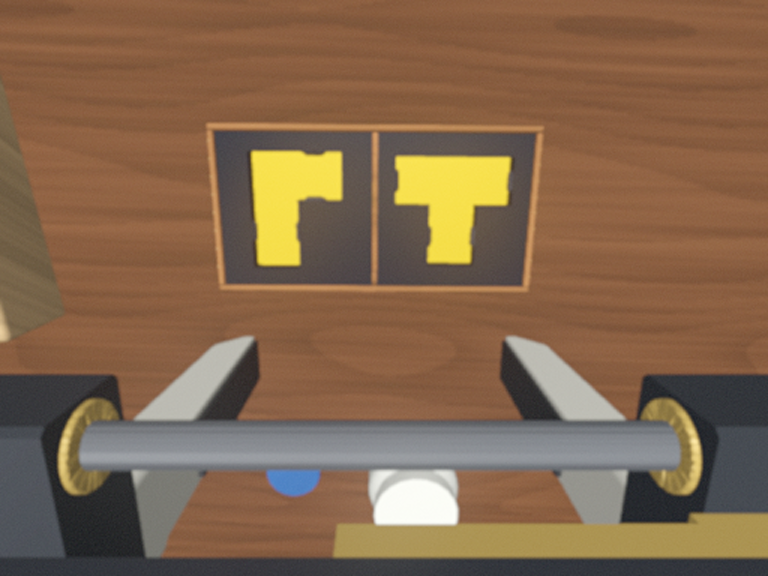

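```bash
cat >> h.py <<'E'
def rast(c,layers,k=4):
    m=None
    for P in layers:
        a=np.zeros((384*k,512*k),np.uint8)
        cv2.fillPoly(a,[np.round(((proj(c,P)+.5)*k-.5)*16).astype(int)],255,cv2.LINE_8,4)
        m=a if m is None else m&a
    return cv2.resize(m,(512,384),interpolation=cv2.INTER_AREA)/255.
def fit(c,obs,layersf,p0,roi):
    u0,v0,u1,v1=roi
    def cost(p): return ((rast(c,layersf(p*sc))[v0:v1,u0:u1]-obs[v0:v1,u0:u1])**2).sum()
    sc=np.array([.001,.001,.01])
    x=np.array(p0)/sc
    for st in (8,2,.7):
        sim=np.vstack([x]+[x+st*e for e in np.eye(3)])
        r=minimize(cost,x,method="Nelder-Mead",options=dict(initial_simplex=sim,xatol=.02,fatol=.01)); x=r.x
    return x*sc,r.fun
def yellow(c):
    im=c["img"].astype(float); y=np.minimum(im[...,0],im[...,1])-im[...,2]
    return np.clip((y-25)/(np.percentile(y,99)-25),0,1)
def cut(c,shape,p0):
    P=offs(shape,.002); f=lambda p:[w(P,.011,p),w(P,.025,p)]
    uv=proj(c,w(P,.02,p0)); lo=uv.min(0).astype(int)-15; hi=uv.max(0).astype(int)+15
    return fit(c,yellow(c),f,p0,(*np.maximum(lo,0),*hi)),f
E
python3 - <<'E'
from h import *
import pickle
c=pickle.load(open("w1.pkl","rb"))
y=yellow(c); print(np.percentile(y,[50,80,90,95,99]))
(pl,fl),f1=cut(c,L,[.505,.145,0.03]);(pt,ft),f2=cut(c,T,[.50,.275,0.03])
print(pl,fl,pt,ft)
G,g=(0,0,255),(255,0,255)
q=[(P,G) for P in f1(pl)]+[(P,G) for P in f2(pt)]
F=np.array([[-62,-62],[62,-62],[62,62],[-62,62]])/1e3
for p,d in((pl,(.008,.011)),(pt,(.010,0))):
    q.append((w(F+np.array(d),.025,p),(0,255,0)))
show(c,q,"pics/w1f.png",(130,70,370,200),3.2)
c=cam("top")
for s,p in((L,pl),(T,pt)): print("top",cut(c,s,p)[0])
E
```

```text
[0.02439024 0.04878049 0.09756098 0.33333333 1.        ]
[0.51617908 0.1376621  0.02310126] 94.38274451253247 [0.51046274 0.27767954 0.01918692] 99.67298382697727
top (array([0.51298867, 0.13856173, 0.01569202]), np.float64(187.14846597462514))
top (array([0.45752081, 0.4589897 , 0.90243033]), np.float64(156.3425605536332))
```

View pics/w1f.png

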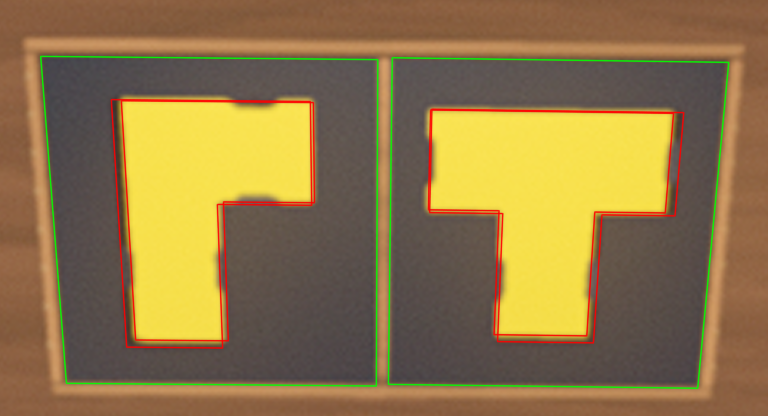

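>>> jog_arm --commands '[[[0.056,-0.64,0.08],[0,0,-0.089],-1],[[0.056,-0.64,0.08],[0,0,-0.089],-1],[[0.056,-0.64,0.08],[0,0,-0.089],-1],[[0.056,-0.64,0.08],[0,0,-0.089],-1],[[0.056,-0.64,0.08],[0,0,-0.089],-1],[[0.056,-0.64,0.08],[0,0,-0.089],-1],[[0.056,-0.64,0.08],[0,0,-0.089],-1],[[0.056,-0.64,0.08],[0,0,-0.089],-1],[[0.056,-0.64,0.08],[0,0,-0.089],-1]]'

```text
t: 3.38
tool_pos: [0.59, -0.1631, 0.2904]
orientation: [-0.814, -3.034, -0.001]
force: [-0.3, -0.0, 0.2]
opening: 0.0928
```

```bash
python3 - <<'E'
from h import *
import pickle
c=cam("wrist")
print(c["s"]["t"],c["s"]["tool_pos"],c["s"]["orientation"],c["s"]["dq"].round(3),c["s"]["q"].round(2))
pickle.dump(c,open("w2.pkl","wb"))
for n in("l_die","t_die"):
    r=robot.trace("wrist",n); print(n,[(round(x["p"],2),np.round(x["uv"],1),x["pixels"].sum()) for x in r][:3])
    if r: cv2.imwrite(f"pics/m_{n}.png",r[0]["pixels"].astype(np.uint8)*255)
show(c,[],"pics/w2.png",k=1.5)
E
```

```text
3.375 [ 0.59000654 -0.16312222  0.2904209 ] [-8.13523435e-01 -3.03377835e+00 -1.40979337e-03] [ 0.006 -0.002  0.003 -0.003  0.    -0.003] [-0.35  0.15  1.34  0.    1.65 -1.4 ]
l_die [(0.98, array([255.9, 130.2]), np.int64(3226))]
t_die [(0.93, array([143.3, 160.4]), np.int64(3620)), (0.29, array([495.6, 150.9]), np.int64(1073))]
```

View pics/w2.png

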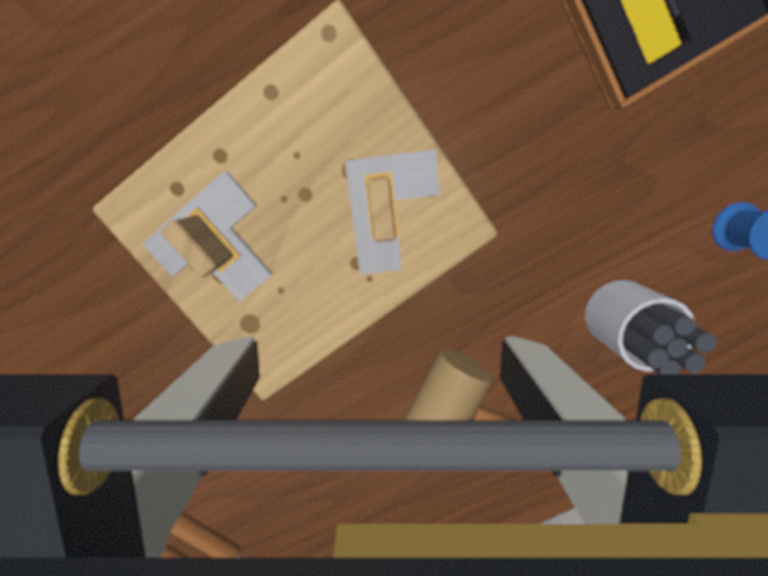

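```bash
cat >> h.py <<'E'
def solid(c,m,poly,z0,z1,p,val,k=4):
    a=((proj(c,w(poly,z0,p))+.5)*k-.5);b=((proj(c,w(poly,z1,p))+.5)*k-.5)
    n=len(poly)
    for i in range(n):
        j=(i+1)%n
        cv2.fillPoly(m,[np.round(np.array([a[i],a[j],b[j],b[i]])*16).astype(int)],val,cv2.LINE_8,4)
    cv2.fillPoly(m,[np.round(b*16).astype(int)],val,cv2.LINE_8,4)
def steelmodel(c,shape,p,z,k=4):
    m=np.zeros((384*k,512*k),np.uint8)
    solid(c,m,shape,z+.003,z+.016,p,255,k); solid(c,m,H,z+.016,z+.062,p,0,k)
    return cv2.resize(m,(512,384),interpolation=cv2.INTER_AREA)/255.
def steel(c):
    im=c["img"].astype(float); mx=im.max(2); mn=im.min(2)
    return np.clip((mx>110)*(1-(mx-mn)/(mx+1)/.2),0,1)
def die(c,shape,p0,z):
    uv=proj(c,w(shape,z+.016,p0)); lo=np.maximum(uv.min(0).astype(int)-12,0); hi=uv.max(0).astype(int)+12
    obs=np.minimum(steel(c)*1.4,1); sc=np.array([.001,.001,.01])
    sl=np.s_[lo[1]:hi[1],lo[0]:hi[0]]
    cost=lambda x:((steelmodel(c,shape,x*sc,z)[sl]-obs[sl])**2).sum()
    x=np.array(p0)/sc
    for st in (8,2,.7):
        r=minimize(cost,x,method="Nelder-Mead",options=dict(initial_simplex=np.vstack([x]+[x+st*e for e in np.eye(3)]),xatol=.02,fatol=.01)); x=r.x
    return x*sc,r.fun
def diepolys(s,p,z): return [(w(s,z+.016,p),(0,0,255)),(w(H,z+.016,p),(255,0,0)),(w(H,z+.062,p),(0,255,0))]
E
python3 - <<'E'
from h import *
import pickle
c=pickle.load(open("w2.pkl","rb"))
def init(uvcorner,ux,z=.086):  # handle centre pixel, x-direction pixel
    a=back(c,uvcorner,z)[0];b=back(c,ux,z)[0];d=b-a
    return [a[0],a[1],np.arctan2(d[1],d[0])]
pl=init((255,141),(255,175)); pt=init((141,167),(158,183)); print(pl,pt)
# T: stem direction from pic: try 4 orientations
best=None
for k in range(4):
  for nm,s,p in(("L",L,pl),("T",T,pt)):
    q=[p[0],p[1],p[2]+k*np.pi/2]; r=die(c,s,q,.07); print(nm,k,r)
E
cat pics/x 2>/dev/null
```

```text
[np.float64(0.5604448506719382), np.float64(-0.1417811375849234), np.float64(-0.5216907128726613)] [np.float64(0.5183505896967173), np.float64(-0.27715739957045465), np.float64(0.23953778532292466)]
L 0 (array([ 0.55507869, -0.14026417, -0.40442989]), np.float64(167.55444561125537))
T 0 (array([ 0.51027899, -0.2730469 ,  0.14770197]), np.float64(229.57849846244687))
L 1 (array([ 0.56998925, -0.13328026,  1.14602034]), np.float64(2433.057837094454))
T 1 (array([ 0.51506803, -0.27480097,  2.32452629]), np.float64(1117.5036197605518))
L 2 (array([ 0.57918156, -0.12612685,  2.73485611]), np.float64(1126.7110053730382))
T 2 (array([ 0.52605301, -0.24250784,  3.30350693]), np.float64(1829.704296449207))
L 3 (array([ 0.57925937, -0.12749847,  2.71679318]), np.float64(1414.2293525393777))
T 3 (array([ 0.51367181, -0.27189139,  4.37771882]), np.float64(1429.8230577978768))
```

```bash
python3 - <<'E'
from h import *
import pickle
c=pickle.load(open("w2.pkl","rb"))
pl=[0.55507869, -0.14026417, -0.40442989]; pt=[0.51027899, -0.2730469 ,  0.14770197]
show(c,diepolys(L,pl,.07)+diepolys(T,pt,.07),"pics/w2f.png",(85,90,305,210),3.4)
E
```

```text
(no output)
```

View pics/w2f.png

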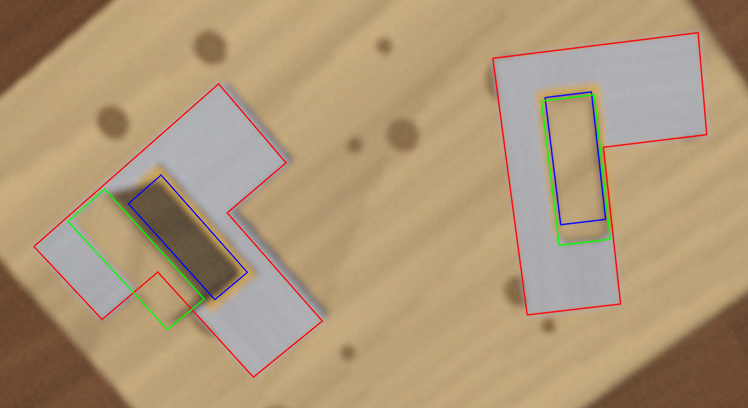

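>>> jog_arm --commands '[[[-0.058,0.038,-0.1],[0,0,0.019],0],[[-0.058,0.038,-0.2],[0,0,0.019],0],[[-0.058,0.038,-0.235],[0,0,0.019],0],[[-0.058,0.038,-0.235],[0,0,0.019],0],[[-0.058,0.038,-0.235],[0,0,0.019],0]]'

```text
t: 4.15
tool_pos: [0.5563, -0.1406, 0.1515]
orientation: [0.63, 3.076, 0.0]
force: [0.2, -0.4, -0.4]
opening: 0.049
```

```bash
python3 - <<'E'
from h import *
c=cam("wrist")
s=c["s"];print(s["t"],s["tool_pos"],s["orientation"],s["opening"])
pl=[0.55507869, -0.14026417, -0.40442989]
show(c,diepolys(L,pl,.07),"pics/w3.png",k=1.5)
E
```

```text
4.15 [ 0.5563425  -0.14059773  0.15153411] [6.29692800e-01 3.07573127e+00 3.07410690e-04] 0.04900506770595755
```

View pics/w3.png

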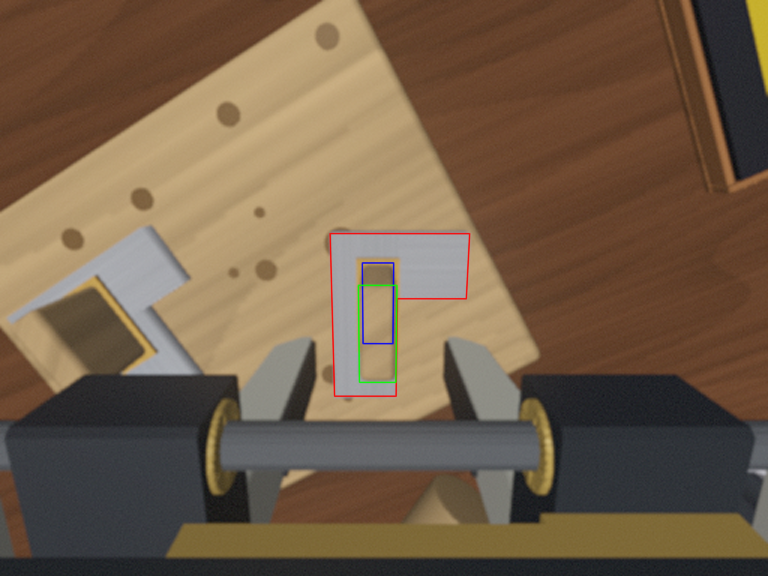

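>>> jog_arm --commands '[[[-0.002,0,-0.05],[0,0,0],0],[[-0.002,0,-0.09],[0,0,0],0],[[-0.002,0,-0.101],[0,0,0],0],[[-0.002,0,-0.101],[0,0,0],0],[[-0.002,0,-0.101],[0,0,0],1],[[-0.002,0,-0.101],[0,0,0],1],[[-0.002,0,-0.101],[0,0,0],1],[[-0.002,0,-0.101],[0,0,0],1]]' --newtons 40

```text
t: 5.2
tool_pos: [0.5558, -0.141, 0.0919]
orientation: [0.63, 3.074, -0.0]
force: [-0.3, 0.2, 2.2]
opening: 0.0159
```

>>> jog_arm --commands '[[[0,0,0.06],[0,0,0],1],[[0,0,0.13],[0,0,0],1],[[-0.02,0.1,0.13],[0,0,0.02],1],[[-0.04,0.2,0.13],[0,0,0.045],1],[[-0.0645,0.3,0.13],[0,0,0.068],1],[[-0.0645,0.4,0.13],[0,0,0.068],1],[[-0.0645,0.4645,0.1],[0,0,0.068],1],[[-0.0645,0.4645,0.05],[0,0,0.068],1],[[-0.0645,0.4645,0.02],[0,0,0.068],1],[[-0.0645,0.4645,0.02],[0,0,0.068],1]]'

```text
t: 6.45
tool_pos: [0.5155, 0.1371, 0.1019]
orientation: [0.036, -3.141, -0.0]
force: [0.0, -0.8, -1.2]
opening: 0.0157
```

```bash
python3 - <<'E'
from h import *
c=cam("wrist")
s=c["s"];print(s["t"],s["tool_pos"],s["orientation"],s["opening"],s["force"])
o=s["orientation"]; a=2*np.arctan2(o[1],o[0])-np.pi
yaw=(a+np.pi/2)%np.pi-np.pi/2; x=np.array([np.cos(yaw),np.sin(yaw)])
p=[*(s["tool_pos"][:2]-.0009*x),yaw]; print("expected die",p)
z=s["tool_pos"][2]-.0219
r=die(c,L,p,z); print("fit",r)
P=offs(L,.002); h=[0.51617908,0.1376621,0.02310126]
show(c,diepolys(L,p,z)+[(w(P,.025,h),(0,255,255))],"pics/w4.png",k=1.5)
E
```

```text
6.45 [0.5154805  0.137055   0.10188208] [ 3.55591609e-02 -3.14102230e+00 -7.62985076e-05] 0.015739894241149802 [ 0.03442475 -0.84759713 -1.20047302]
expected die [np.float64(0.5145807299758732), np.float64(0.13703462830493435), np.float64(0.022640808302283766)]
fit (array([0.51596864, 0.13764036, 0.0407703 ]), np.float64(3697.4633485492022))
```

View pics/w4.png

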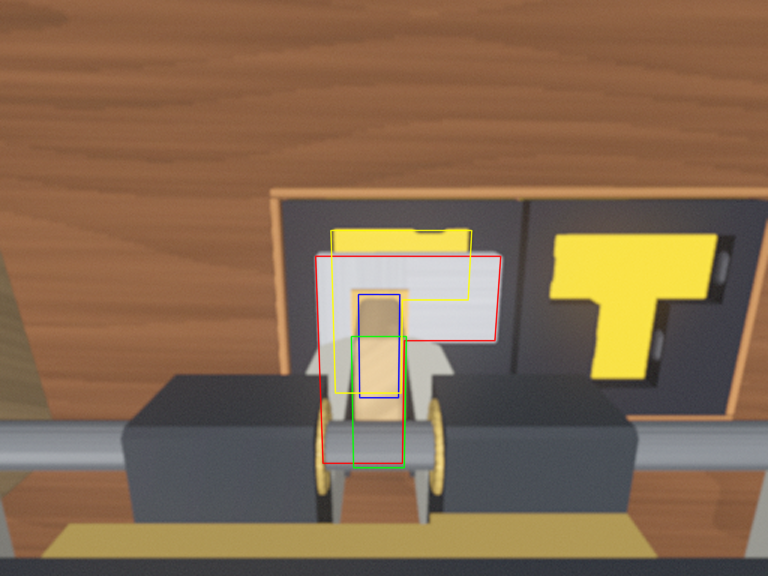

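```bash
python3 - <<'E'
from h import *
c=cam("wrist")
s=c["s"]
z=s["tool_pos"][2]-.0219
yaw=.0226;x=np.array([np.cos(yaw),np.sin(yaw)])
p=[*(s["tool_pos"][:2]-.0009*x),yaw]
P=offs(L,.002); h=[0.51617908,0.1376621,0.02310126]
show(c,diepolys(L,p,z)+[(w(P,.025,h),(0,255,255)),(w(P,.011,h),(0,255,255))],"pics/w5.png",(200,140,345,240),5.3)
g=c["img"].astype(int)
print(g[160:176,300,:].tolist())
print("pred row", proj(c,w(L,z+.016,p)).round(1))
E
```

```text
[[249, 227, 87], [249, 227, 87], [249, 227, 88], [249, 226, 86], [250, 227, 87], [249, 226, 86], [245, 223, 95], [226, 206, 123], [196, 186, 161], [186, 184, 187], [196, 198, 203], [208, 209, 214], [212, 214, 218], [213, 214, 218], [213, 215, 219], [213, 215, 220]]
pred row [[209.9 170.4]
 [214.9 308.3]
 [267.8 308.3]
 [269.  226.6]
 [329.5 226.6]
 [333.4 170.4]]
```

View pics/w5.png

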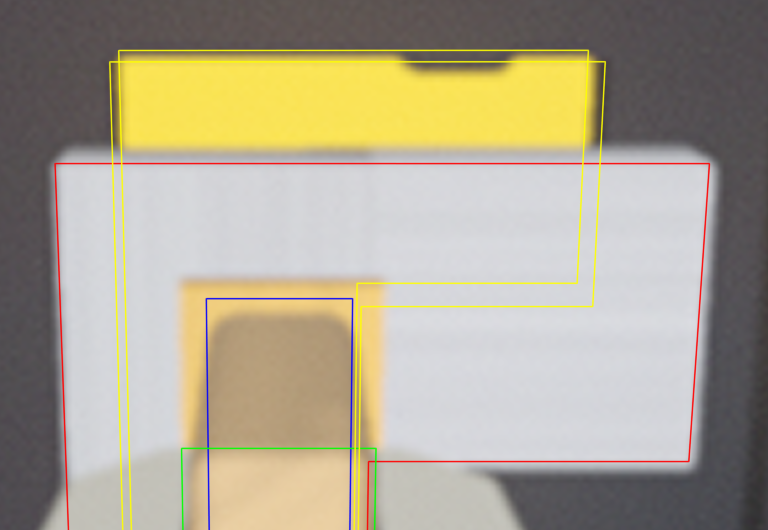

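>>> jog_arm --commands '[[[0.0027,0.001,-0.04],[0,0,0],1],[[0.0027,0.001,-0.08],[0,0,0],1],[[0.0027,0.001,-0.08],[0,0,0],1],[[0.0027,0.001,-0.08],[0,0,0],1]]'

```text
t: 7.05
tool_pos: [0.5203, 0.1377, 0.0582]
orientation: [-0.034, 3.135, 0.002]
force: [0.4, 0.1, -1.2]
opening: 0.0157
```

```bash
cat >> h.py <<'E'
def yawof(s):
    o=s["orientation"]; a=2*np.arctan2(o[1],o[0])-np.pi
    return (a+np.pi/2)%np.pi-np.pi/2
E
cat > chk.py <<'E'
import sys
from h import *
dx=float(sys.argv[2]);sh,h={"L":(L,[0.5162,0.1377,0.0231]),"T":(T,[.5105,.2777,.0192])}[sys.argv[1]]
c=cam("wrist");s=c["s"]; yaw=yawof(s)
print(s["t"],s["tool_pos"],"yaw",yaw,s["opening"],"F",s["force"],s["wrist_torque"])
p=[*(s["tool_pos"][:2]+dx*np.array([np.cos(yaw),np.sin(yaw)])),yaw];z=s["tool_pos"][2]-float(sys.argv[3])
print("die",p,"z",z,"to go (units)",(np.array(h[:2])-p[:2])/.6,(h[2]-yaw)/2/np.pi)
P=offs(sh,.002)
show(c,diepolys(sh,p,z)+[(w(P,.025,h),(0,255,255))],sys.argv[4],k=1.5)
E
python3 chk.py L -.0009 .0219 pics/w6.png
```

```text
7.05 [0.52031439 0.13768494 0.05822325] yaw 0.02165467389614717 0.015658136413598724 F [ 0.40572077  0.11950752 -1.21181118] [-0.00042296 -0.0570247   0.03532688]
die [np.float64(0.5194146044828092), np.float64(0.1376654498565926), np.float64(0.02165467389614717)] z 0.0363232519355583 to go (units) [-5.35767414e-03  5.75835723e-05] 0.00023003079380792788
```

View pics/w6.png

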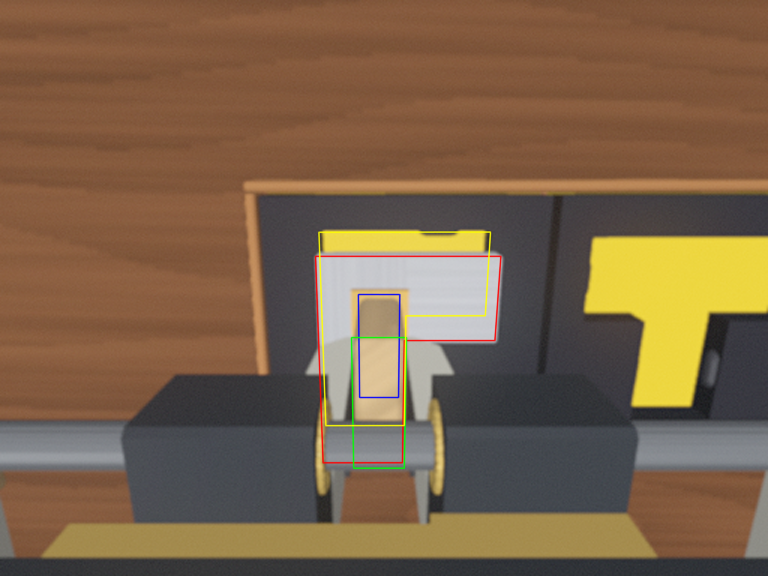

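>>> jog_arm --commands '[[[-0.004,0,-0.008],[0,0,0],1],[[-0.004,0,-0.008],[0,0,0],1],[[-0.004,0,-0.008],[0,0,0],1],[[-0.004,0,-0.008],[0,0,0],1]]'

```text
t: 7.6
tool_pos: [0.5182, 0.1378, 0.0537]
orientation: [-0.034, 3.134, 0.002]
force: [0.1, -0.1, -2.4]
opening: 0.0156
```

```bash
python3 chk.py L -.0009 .0219 pics/w7.png; python3 - <<'E'
from h import *
print(robot.read_state()["dq"])
E
```

```text
7.6 [0.51815902 0.1378325  0.05370766] yaw 0.02180778611713796 0.015574620587342556 F [ 0.05467513 -0.11241605 -2.40530396] [0.10088718 0.02234939 0.01665889]
die [np.float64(0.5172592344071484), np.float64(0.13781287900640865), np.float64(0.02180778611713796)] z 0.03180765550491252 to go (units) [-0.00176539 -0.00018813] 0.00020566222698946467
[ 0.00020154  0.00332021  0.0001749   0.00088821  0.00054248 -0.00141621]
```

>>> jog_arm --commands '[[[-0.0016,0,-0.012],[0,0.001,0],1],[[-0.0016,0,-0.02],[0,0.001,0],1],[[-0.0016,0,-0.023],[0,0.001,0],1],[[-0.0016,0,-0.023],[0,0.001,0],1]]'

```text
t: 8.15
tool_pos: [0.5167, 0.1378, 0.0395]
orientation: [0.034, -3.141, -0.002]
force: [-2.0, -0.5, -2.0]
opening: 0.0153
```

```bash
python3 chk.py L -.0009 .0219 pics/w8.png
```

```text
8.15 [0.51670338 0.13779114 0.03949665] yaw 0.02188158998395373 0.015345084350439624 F [-2.03822237 -0.46917846 -1.97608472] [0.02664262 0.35587934 0.03355974]
die [np.float64(0.5158035969708786), np.float64(0.13777144976976557), np.float64(0.02188158998395373)] z 0.017596652030821346 to go (units) [ 0.00066067 -0.00011908] 0.0001939159767664391
```

View pics/w8.png

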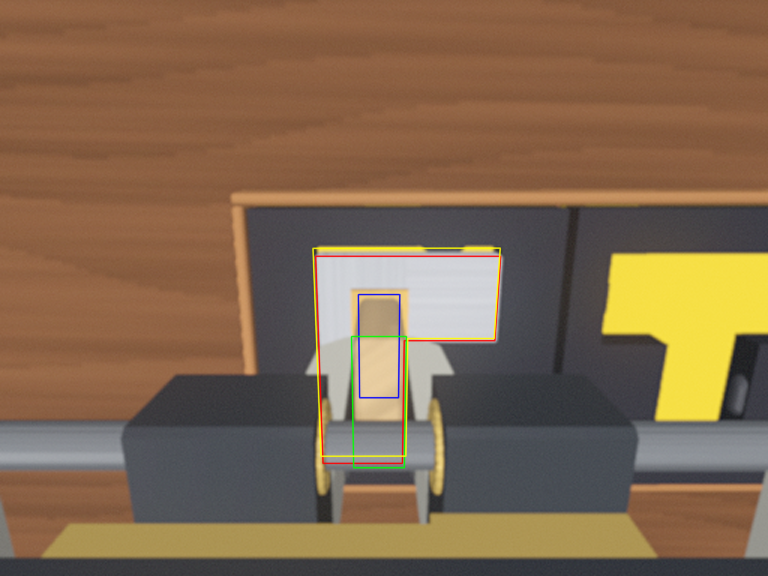

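>>> jog_arm --commands '[[[-0.0005,0,-0.006],[0,0,0],1],[[-0.0005,0,-0.012],[0,0,0],1],[[-0.0005,0,-0.014],[0,0,0],1],[[-0.0005,0,-0.014],[0,0,0],1]]'

```text
t: 8.7
tool_pos: [0.5171, 0.138, 0.0328]
orientation: [-0.035, 3.141, 0.002]
force: [-9.3, -0.8, 15.1]
opening: 0.0155
```

```bash
python3 chk.py L -.0009 .0219 pics/w9.png
```

```text
8.7 [0.51712618 0.13796225 0.03277684] yaw 0.02216401697788939 0.01545858912021762 F [-9.34734267 -0.81499064 15.09447779] [-0.3763492   1.15964072  0.0455903 ]
die [np.float64(0.5162264025527886), np.float64(0.13794230450663558), np.float64(0.02216401697788939)] z 0.010876837206197715 to go (units) [-4.40042546e-05 -4.03840844e-04] 0.00014896632461899433
```

View pics/w9.png

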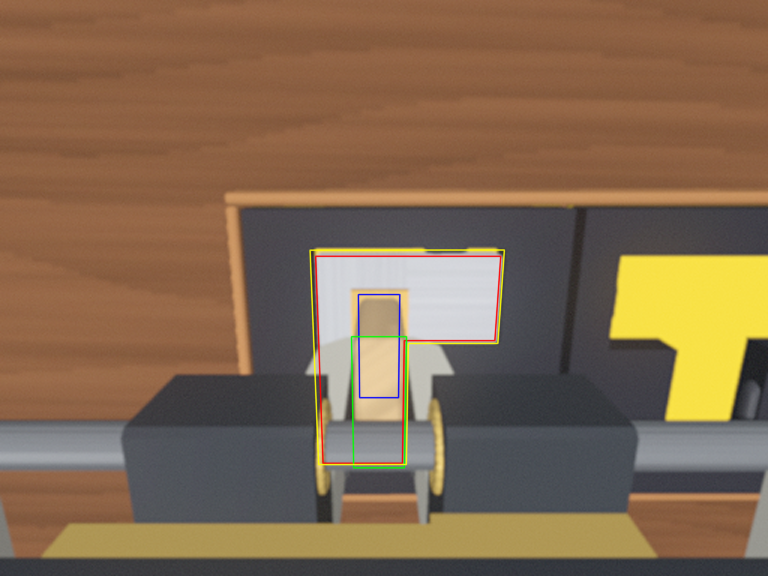

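>>> jog_arm --commands '[[[-0.0015,0,-0.001],[0,0,0],1],[[-0.0015,0,0],[0,0,0],0.3],[[-0.0015,0,0],[0,0,0],0.2],[[-0.0015,0,0],[0,0,0],0],[[-0.0015,0,0.02],[0,0,0],0],[[-0.0015,0,0.08],[0,0,0],0],[[-0.0015,0,0.14],[0,0,0],0],[[0.04,0,0.22],[0,0,0],0],[[0.04,0,0.22],[0,0,0],0],[[0.04,0,0.22],[0,0,0],0]]'

```text
t: 10.0
tool_pos: [0.5411, 0.138, 0.165]
orientation: [-0.035, 3.14, 0.002]
force: [0.6, 0.2, -0.1]
opening: 0.0463
```

```bash
cat > seat.py <<'E'
import sys
from h import *
sh,h={"L":(L,[0.5162,0.1377,0.0231]),"T":(T,[.5105,.2777,.0192])}[sys.argv[1]]
c=cam("wrist");s=c["s"]; print(s["t"],s["tool_pos"],s["orientation"],s["opening"],s["force"])
for z in(.011,.014,.017): print(z,die(c,sh,h,z))
p=die(c,sh,h,.011)[0]
P=offs(sh,.002)
uv=proj(c,w(P,.027,h)); lo=uv.min(0)-20;hi=uv.max(0)+20
show(c,diepolys(sh,p,.011)+[(w(P,.025,h),(0,255,255))],sys.argv[2],(*np.maximum(lo,0),*hi),4)
E
python3 seat.py L pics/s1.png
```

```text
10.0 [0.54106466 0.13795834 0.16499141] [-3.46375256e-02  3.14022820e+00  2.04729450e-03] 0.046264898117695345 [ 0.6391409   0.243654   -0.11512805]
0.011 (array([0.51665985, 0.13838085, 0.01360449]), np.float64(374.3048528037672))
0.014 (array([0.5169167 , 0.13860681, 0.01187262]), np.float64(338.331597819034))
0.017 (array([0.51623423, 0.13851172, 0.01315099]), np.float64(322.53062034369196))
```

View pics/s1.png

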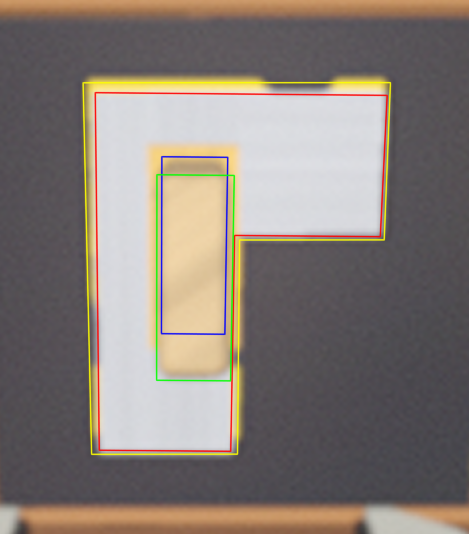

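>>> jog_arm --commands '[[[-0.041,0,0],[0,0,0],1],[[-0.041,0,-0.06],[0,0,0],1],[[-0.041,0,-0.11],[0,0,0],1],[[-0.041,0,-0.14],[0,0,0],1],[[-0.041,0,-0.147],[0,0,0],1],[[-0.041,0,-0.152],[0,0,0],1],[[-0.041,0,-0.155],[0,0,0],1],[[-0.041,0,-0.155],[0,0,0],1]]'

```text
t: 11.05
tool_pos: [0.5163, 0.138, 0.0733]
orientation: [-0.035, 3.141, 0.002]
force: [-8.2, -1.1, 11.4]
opening: 0.0003
```

>>> jog_arm --commands '[[[0,0,-0.003],[0,0,0],1],[[0,0,-0.003],[0,0,0],1],[[0,0,0.05],[0,0,0],1],[[0,0,0.15],[0,0,0],0.5],[[0.02,-0.05,0.25],[0,0,0],0],[[0.04,-0.15,0.28],[0,0,0.01],0],[[0.05,-0.25,0.28],[0,0,0.02],0],[[0.056,-0.35,0.28],[0,0,0.02],0],[[0.056,-0.45,0.28],[0,0,0.02],0],[[0.056,-0.55,0.28],[0,0,0.02],0]]'

```text
t: 12.3
tool_pos: [0.55, -0.1942, 0.2421]
orientation: [-0.232, 3.131, 0.001]
force: [1.1, 0.0, -0.1]
opening: 0.0461
```

>>> jog_arm --commands '[[[0,-0.1,0],[0,0,0],0],[[0,-0.13,0],[0,0,0],0],[[0,-0.13,0],[0,0,0],0],[[0,-0.13,0],[0,0,0],0]]'

```text
t: 12.8
tool_pos: [0.5505, -0.2706, 0.2423]
orientation: [-0.234, 3.131, 0.001]
force: [0.4, 0.6, 0.5]
opening: 0.0466
```

```bash
python3 - <<'E'
from h import *
c=cam("wrist");s=c["s"];print(s["t"],s["tool_pos"],s["orientation"],yawof(s),s["opening"])
p,f=die(c,T,[.5103,-.273,.1477],.07);print(p,f)
show(c,diepolys(T,p,.07),"pics/w10.png",k=1.5)
d=p[:2]-s["tool_pos"][:2]; print("units",d/.6,(p[2]-yawof(s))/2/np.pi)
E
```

```text
12.8 [ 0.55045854 -0.27063863  0.24233301] [-2.33794652e-01  3.13063850e+00  1.43360972e-03] 0.14908235120773705 0.046580539269125684
[ 0.51006368 -0.2728234   0.14943304] 245.2719779177525
units [-0.06732476 -0.0036413 ] 5.5813849116425646e-05
```

View pics/w10.png

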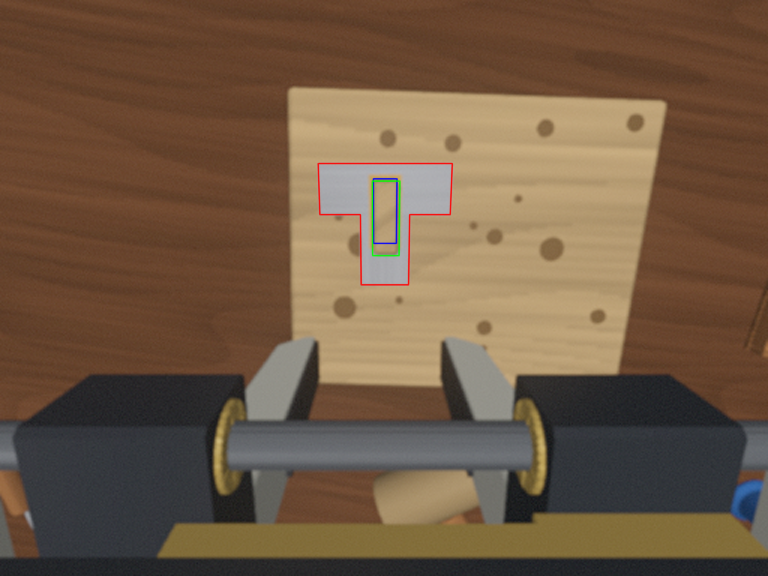

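>>> jog_arm --commands '[[[-0.068,-0.004,-0.08],[0,0,0],0],[[-0.068,-0.004,-0.14],[0,0,0],0],[[-0.068,-0.004,-0.14],[0,0,0],0],[[-0.068,-0.004,-0.19],[0,0,0],0],[[-0.068,-0.004,-0.24],[0,0,0],0],[[-0.068,-0.004,-0.253],[0,0,0],0],[[-0.068,-0.004,-0.253],[0,0,0],0],[[-0.068,-0.004,-0.253],[0,0,0],0]]'

```text
t: 13.85
tool_pos: [0.5111, -0.2734, 0.0928]
orientation: [-0.235, 3.128, -0.002]
force: [-0.4, -0.2, 0.6]
opening: 0.0463
```

>>> jog_arm --commands '[[[0,0,0],[0,0,0],1],[[0,0,0],[0,0,0],1],[[0,0,0],[0,0,0],1],[[0,0,0],[0,0,0],1]]' --newtons 40

```text
t: 14.35
tool_pos: [0.5111, -0.2734, 0.0929]
orientation: [-0.235, 3.128, -0.001]
force: [-0.3, -0.2, 1.3]
opening: 0.0157
```

>>> jog_arm --commands '[[[0,0,0.06],[0,0,0],1],[[0,0,0.13],[0,0,0],1],[[0,0.1,0.13],[0,0,0],1],[[0,0.2,0.13],[0,0,-0.01],1],[[0,0.3,0.13],[0,0,-0.0207],1],[[0,0.4,0.13],[0,0,-0.0207],1],[[0,0.5,0.13],[0,0,-0.0207],1],[[0,0.6,0.13],[0,0,-0.0207],1],[[0,0.7,0.13],[0,0,-0.0207],1],[[0,0.8,0.13],[0,0,-0.0207],1]]'

```text
t: 15.6
tool_pos: [0.5104, 0.2084, 0.1703]
orientation: [-0.031, 3.137, -0.003]
force: [0.9, 0.4, -2.9]
opening: 0.0159
```

```bash
python3 chk.py T -.0009 .0229 pics/w11.png
```

```text
15.6 [0.51035749 0.20841406 0.17033169] yaw 0.01985413430014038 0.015882834575560834 F [ 0.91710708  0.37723421 -2.92694047] [ 0.02491885 -0.12267947 -0.01410166]
die [np.float64(0.509457663947001), np.float64(0.20839619294989797), np.float64(0.01985413430014038)] z 0.14743169405482107 to go (units) [0.00173723 0.11550635] -0.00010410870731329928
```

Go on to just above the T cutout (TCP z about 0.060).

>>> jog_arm --commands '[[[0.0017,0.1,0],[0,0,0],1],[[0.0017,0.1155,-0.02],[0,0,0],1],[[0.0017,0.1155,-0.08],[0,0,0],1],[[0.0017,0.1155,-0.14],[0,0,0],1],[[0.0017,0.1155,-0.18],[0,0,0],1],[[0.0017,0.1155,-0.185],[0,0,0],1],[[0.0017,0.1155,-0.185],[0,0,0],1],[[0.0017,0.1155,-0.185],[0,0,0],1]]'

```text
t: 16.65
tool_pos: [0.5114, 0.2851, 0.061]
orientation: [-0.036, 3.135, 0.007]
force: [0.1, 0.2, -3.5]
opening: 0.0159
```

```bash
python3 chk.py T -.0009 .0229 pics/w12.png
```

```text
16.65 [0.51143237 0.28509534 0.06096774] yaw 0.022938560578040335 0.015893090202700622 F [ 0.05461475  0.15721714 -3.45074019] [ 0.02639686 -0.07663452 -0.02268107]
die [np.float64(0.5105326020030129), np.float64(0.2850747008583741), np.float64(0.022938560578040335)] z 0.03806773719776184 to go (units) [-5.43366717e-05 -1.22911681e-02] -0.000595010396043613
```

View pics/w12.png

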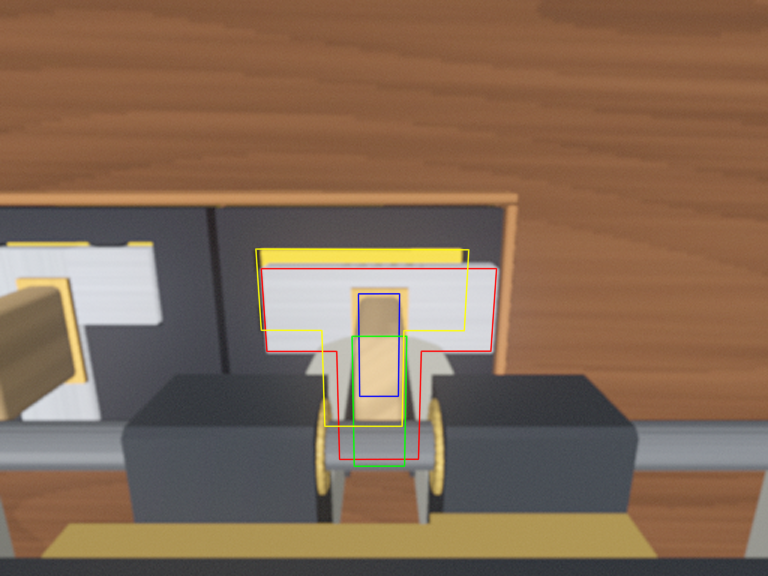

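>>> jog_arm --commands '[[[0,-0.0123,-0.005],[0,0,-0.0006],1],[[0,-0.0123,-0.005],[0,0,-0.0006],1],[[0,-0.0123,-0.005],[0,0,-0.0006],1],[[0,-0.0123,-0.005],[0,0,-0.0006],1]]'

```text
t: 17.2
tool_pos: [0.5114, 0.2779, 0.0581]
orientation: [-0.03, 3.135, 0.007]
force: [0.5, -0.1, -2.4]
opening: 0.0157
```

```bash
python3 chk.py T -.0009 .0229 pics/w13.png;python3 - <<'E'
from h import *
print(robot.read_state()["orientation"])
E
```

```text
17.2 [0.51144727 0.27785281 0.05805483] yaw 0.01927218988535362 0.01573337482307358 F [ 0.54161597 -0.08387103 -2.39240316] [ 0.05562595  0.03147674 -0.03886213]
die [np.float64(0.5105474323940846), np.float64(0.27783547032321787), np.float64(0.01927218988535362)] z 0.03515483326831073 to go (units) [-7.90539901e-05 -2.25783872e-04] -1.1489377095265929e-05
[-0.03031907  3.13544452  0.00677264]
```

View pics/w13.png

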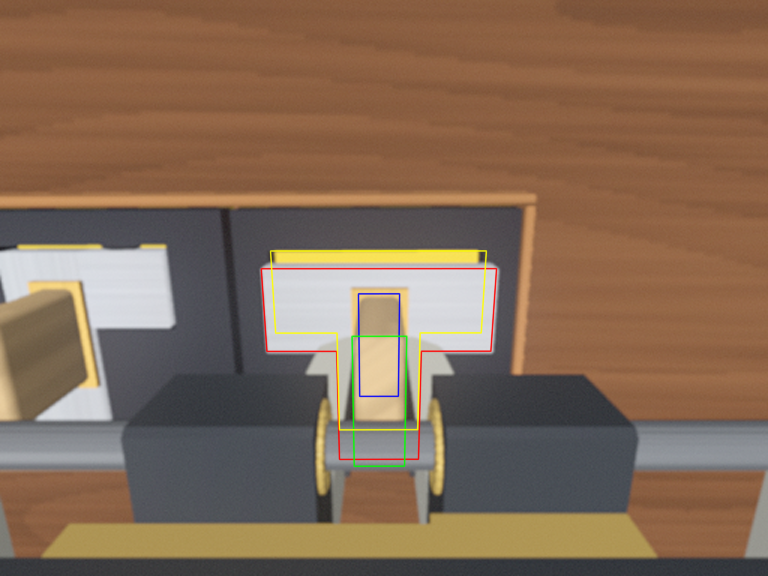

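>>> jog_arm --commands '[[[0,0,-0.01],[-0.0008,0.0002,0],1],[[0,0,-0.02],[-0.0008,0.0002,0],1],[[0,0,-0.029],[-0.0008,0.0002,0],1],[[0,0,-0.029],[-0.0008,0.0002,0],1]]'

```text
t: 17.75
tool_pos: [0.5111, 0.2773, 0.0398]
orientation: [-0.03, 3.138, -0.003]
force: [0.0, -1.7, -4.4]
opening: 0.016
```

```bash
python3 chk.py T -.0009 .0229 pics/w14.png;python3 - <<'E'
from h import *
print(robot.read_state()["orientation"])
E
```

```text
17.75 [0.51111892 0.2772852  0.03979097] yaw 0.01937886987786941 0.01596045326732587 F [ 0.02089041 -1.67052463 -4.37781418] [-0.59729409 -0.15208156  0.0170574 ]
die [np.float64(0.5102190864503785), np.float64(0.27726776135085857), np.float64(0.01937886987786941)] z 0.01689097044843649 to go (units) [0.00046819 0.0007204 ] -2.8468025233160338e-05
[-3.01057264e-02  3.13758356e+00 -2.61709952e-03]
```

View pics/w14.png

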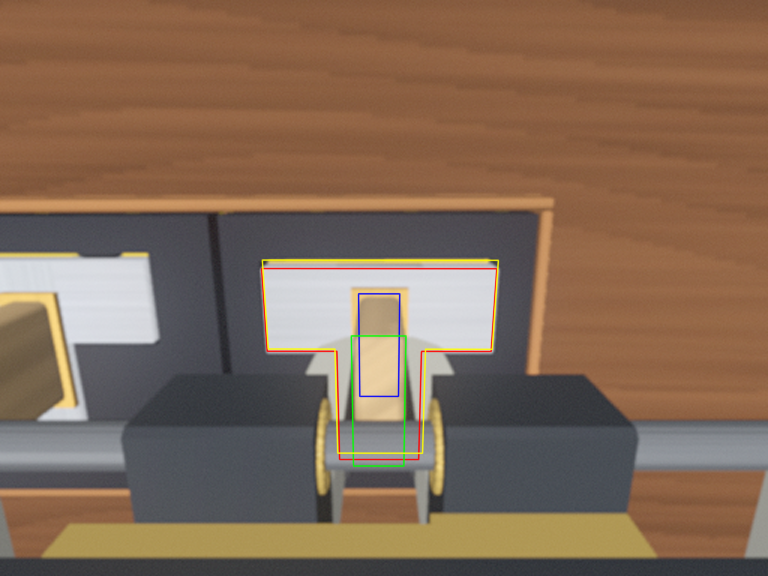

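Aligned in the mouth of the cutout; now press.

>>> jog_arm --commands '[[[0.0004,0.0005,-0.005],[0,0,0],1],[[0.0004,0.0005,-0.01],[0,0,0],1],[[0.0004,0.0005,-0.014],[0,0,0],1],[[0.0004,0.0005,-0.014],[0,0,0],1]]'

```text
t: 18.3
tool_pos: [0.512, 0.2776, 0.0339]
orientation: [-0.03, 3.137, -0.003]
force: [-8.5, -8.7, 19.4]
opening: 0.0161
```

```bash
python3 chk.py T -.0009 .0229 pics/w15.png
```

```text
18.3 [0.51197384 0.27764251 0.03388425] yaw 0.01925759394325466 0.016074457764762195 F [-8.53249998 -8.73495017 19.37309915] [-1.18496481  1.44556932  0.00759394]
die [np.float64(0.511074003519289), np.float64(0.27762517526710373), np.float64(0.01925759394325466)] z 0.01098424748937837 to go (units) [-0.00095667  0.00012471] -9.166360761133266e-06
```

View pics/w15.png

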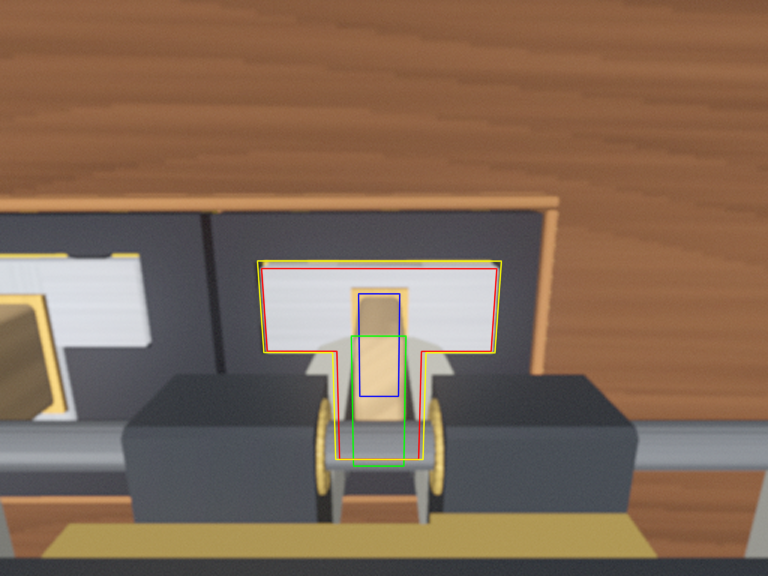

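>>> jog_arm --commands '[[[-0.0015,-0.001,0],[0,0,0],1],[[-0.0015,-0.001,0],[0,0,0],0.3],[[-0.0015,-0.001,0],[0,0,0],0.2],[[-0.0015,-0.001,0],[0,0,0],0],[[-0.0015,0,0.02],[0,0,0],0],[[-0.0015,0,0.08],[0,0,0],0],[[-0.0015,0,0.14],[0,0,0],0],[[0.04,0,0.22],[0,0,0],0],[[0.04,0,0.22],[0,0,0],0],[[0.04,0,0.22],[0,0,0],0]]'

```text
t: 19.6
tool_pos: [0.5359, 0.2777, 0.1661]
orientation: [-0.03, 3.136, -0.002]
force: [-0.8, 0.9, -0.9]
opening: 0.0463
```

```bash
python3 seat.py T pics/s2.png
```

```text
19.6 [0.5359354  0.27766782 0.16613414] [-2.99787915e-02  3.13627220e+00 -2.17023056e-03] 0.046329199354545096 [-0.83486828  0.86075763 -0.86584461]
0.011 (array([0.5113604 , 0.27702044, 0.02029422]), np.float64(420.7523184443385))
0.014 (array([0.51117801, 0.27719002, 0.01668929]), np.float64(375.5168690768887))
0.017 (array([0.51064207, 0.27680008, 0.01968006]), np.float64(355.05305602054557))
```

View pics/s2.png

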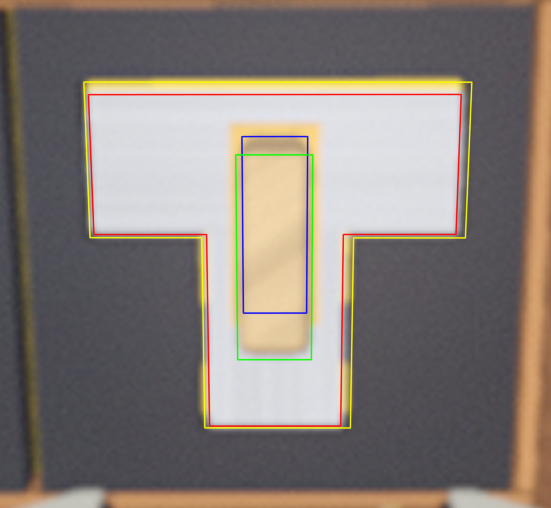

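Press the T handle's top with closed fingers as a height check, as with the L.

>>> jog_arm --commands '[[[-0.041,0,0],[0,0,0],1],[[-0.041,0,-0.06],[0,0,0],1],[[-0.041,0,-0.11],[0,0,0],1],[[-0.041,0,-0.14],[0,0,0],1],[[-0.041,0,-0.148],[0,0,0],1],[[-0.041,0,-0.153],[0,0,0],1],[[-0.041,0,-0.157],[0,0,0],1],[[-0.041,0,-0.157],[0,0,0],1]]'

```text
t: 20.65
tool_pos: [0.5113, 0.2777, 0.0733]
orientation: [-0.03, 3.137, -0.003]
force: [-6.5, -3.4, 10.4]
opening: 0.001
```

>>> jog_arm --commands '[[[0,0,-0.003],[0,0,0],1],[[0,0,-0.003],[0,0,0],1],[[0,0,0.04],[0,0,0],1],[[0,0,0.14],[0,0,0],0.5],[[0.03,-0.05,0.24],[0,0,0],0],[[0.075,-0.1,0.28],[0,0,0],-1],[[0.075,-0.1,0.28],[0,0,0],-1],[[0.075,-0.1,0.28],[0,0,0],-1],[[0.075,-0.1,0.28],[0,0,0],-1]]'

```text
t: 21.78
tool_pos: [0.555, 0.2183, 0.2396]
orientation: [-0.032, 3.139, -0.003]
force: [0.3, 0.3, 0.1]
opening: 0.0555
```

```bash
python3 - <<'E'
from h import *
c=cam("wrist");s=c["s"];print(s["t"],s["tool_pos"],s["force"])
show(c,diepolys(L,[.5162,.1377,.0231],.011)+diepolys(T,[.5105,.2777,.0192],.011),"pics/f1.png",(130,60,380,210),3.1)
c=cam("scene");show(c,[],"pics/f2.png",k=1.5)
show(c,[],"pics/f3.png",(240,150,380,225),5.5)
E
```

```text
21.775 [0.55498778 0.21830509 0.23955453] [0.25425415 0.2825656  0.12062765]
```

View pics/f1.png

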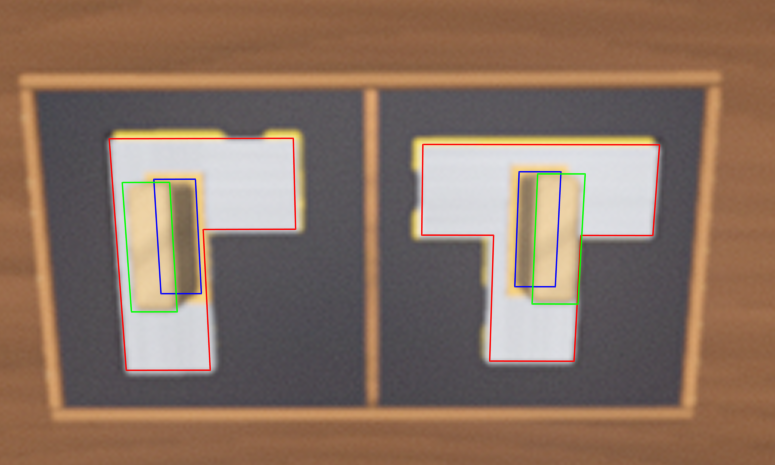

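View pics/f2.png

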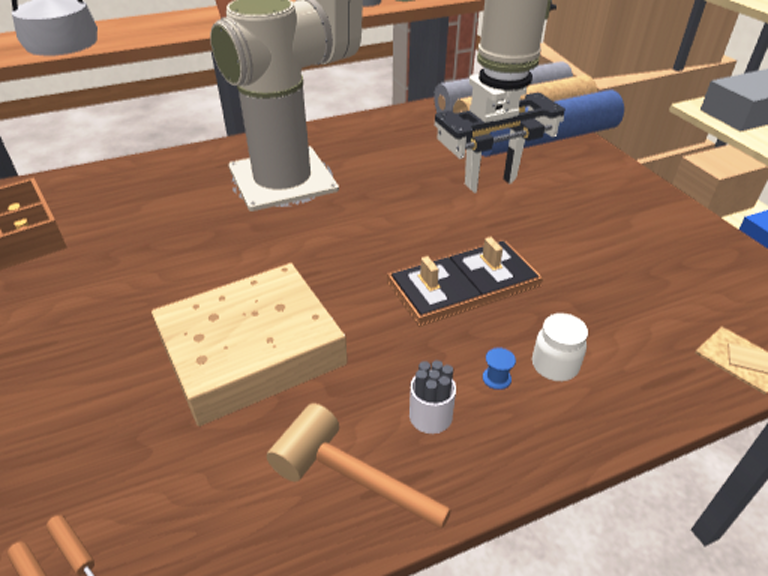

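View pics/f3.png

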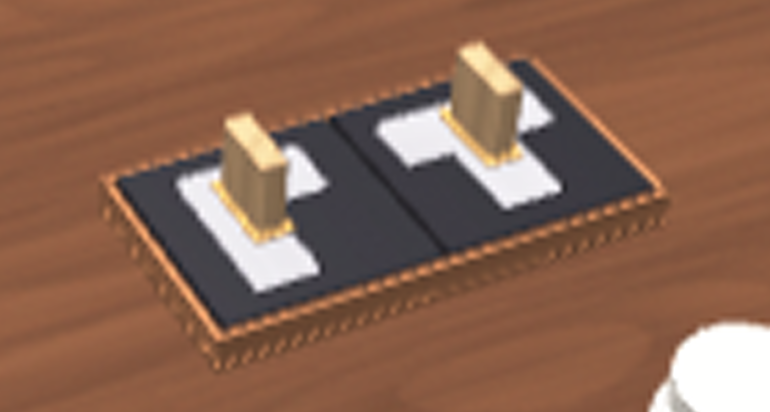

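```bash
python3 - <<'E'
from plant import robot
print(robot.close_job())
E
```

```text
the job is handed in; nothing more can be done
None
```

Both dies are off the block and pressed into their own cutouts in the foam case, the L die first and then the T die. I handed the job in at about 22 s on the robot's clock with the gripper open and clear of everything.

**Pressing:** I pushed each die in while gripping it, with about 15 N for the L and 19 N for the T. After letting go, I pressed the top of each handle again with the closed fingers.

**Height:** With each die still gripped, its underside came out at 10.9 mm (L) and 11.0 mm (T), against the 11 mm yellow floor. The fingers met both handle tops at 73.3 mm, where 73 mm is fully home.

**Final pictures:** Both plates match the fully-home outline to about 1–2 mm and look level. The spool, tin, pot and mallet appear untouched in the scene picture, but I did not measure their positions.

**Checks that disagreed or were weak:**
- **Top camera:** it put the L cutout about 3 mm from where the wrist camera did, and its fit of the T cutout failed. I used the wrist camera's values.
- **Outline fit:** the fit to the seated dies could not tell their height, scoring slightly better 6 mm too high. "Fully home" therefore rests on the contact heights and the gripped arm pose.
- **Side force:** each die took a sideways push of about 9–12 N while being pressed. I backed the arm off sideways before opening the fingers.

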